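# Show a lantern plate to the inspection camera

### The job

Take the tall framed glass plate, the one standing proud of the two short ones, up out of the drying rack and hold it for the inspection camera: right way up and level, square-on to the lens, with the plate's centre on the lens axis 150 mm in front of the lens (the camera looks slightly downward, so lean the plate to match). Do not touch the camera or its stand, and leave the two short plates in their slots and the glass flask where it stands. Finish holding the plate still there in the gripper for the picture; do not put it down or let go.

Things in the scene. Friction and masses are not known exactly. Their poses are not given: they have to be found in the camera images.
- tall_plate: The plate to show: black-framed glass, 83 wide x 110 high x 10 mm thick, about 130 g, standing on edge in a rack slot, top edge 122 mm above the table, 27 mm above the short plates. Origin: centre of its bottom edge; x along its width, y through its thickness (normal to the picture), z up. Pinch it across the thickness at the 16 mm high top bar. Both faces look alike; either may be shown.
- tall_plate_centre (a point): Centre of the tall plate: mid width, mid thickness, 55 mm above its bottom edge; axes as the plate's.
- short_plate_a: Black-framed glass lantern plate, 83 wide x 83 high x 10 mm thick, 100 g, standing in another slot of the rack; a bystander. Origin at the centre of its bottom edge, axes as for the tall plate. Which slot holds which plate varies.
- short_plate_b: Black-framed glass lantern plate, 83 wide x 83 high x 10 mm thick, 100 g, standing in another slot of the rack; a bystander. Origin at the centre of its bottom edge, axes as for the tall plate. Which slot holds which plate varies.
- rack: Fixed pale wooden rack, 101 (x) x 206 (y) mm, 12 mm base, origin at the centre of its underside. Four slots at y = -72, -24, 24, 72 mm, one empty, run along x: each 13 mm wide between 6 mm slats 57 mm high, with 34 mm high end stops 89 mm apart. Plates stand with x, y axes along the rack's and are drawn straight up; after 45 mm they are free.
- lens: Black camera head on the stand. Origin: centre of the lens front, 270 mm above the table. x is the lens axis, pointing the way the camera looks (20 degrees below level); y is level, z the camera's up. Behind the origin: lens barrel 58 mm in diameter, 59 mm long, then camera body 60 long x 74 wide x 62 mm high.
- stand: Fixed camera stand: grey base plate 150 x 130 x 14 mm (centre at x = 10 mm) and a round column 28 mm in diameter, 374 mm high. Origin at the foot of the column on the table, z up, x the level direction in which the camera looks; the lens front is 145 mm along x from the column's axis.
- flask: Small stoppered clear glass flask, loose, 58 mm in diameter and 120 mm high, a bystander. Origin at the centre of its underside, z up.
Things that resemble listed ones, but are neither listed nor needed, are in the scene too. Leave any purple look-alike of the rack alone.

How it is judged (in metres and radians):
On the way:
1. the tall plate is drawn up clear of the rack in the gripper (z of tall_plate in the frame of rack above 0.065 m and contact force between tall_plate and the fingers above 1 N and contact force between tall_plate and rack below 0.1 N), for 0.2 s.
At the end, for the whole second after the job is handed in: Only the fingers hold the tall plate, still; its centre is 130 to 170 mm from the lens and within 20 mm of the lens axis in the camera's y and z; square-on and level within 0.14 rad, right way up. Short plates moved under 20 mm, flask under 40 mm and upright (x of tall_plate_centre in the frame of lens between 0.13 and 0.17 m and y of tall_plate_centre in the frame of lens between -0.02 and 0.02 m and z of tall_plate_centre in the frame of lens between -0.02 and 0.02 m and angle between the y axis of tall_plate and the x axis of lens, either way round below 0.14 rad and angle between the x axis of tall_plate and the y axis of lens, either way round below 0.14 rad and angle between tall_plate's own z axis and vertical below 0.6 rad and height (world z) of tall_plate_centre above 0.16 m and contact force between tall_plate and the fingers above 1 N and contact force between tall_plate and rack below 0.1 N and contact force between tall_plate and stand below 0.1 N and contact force between tall_plate and short_plate_a below 0.1 N and contact force between tall_plate and short_plate_b below 0.1 N and linear speed of tall_plate below 0.02 m/s and angular speed of tall_plate below 0.15 rad/s and distance of each of short_plate_a, short_plate_b from where it was at the start of the episode below 0.02 m and angle between each of short_plate_a, short_plate_b's own z axis and vertical below 0.2 rad and distance of flask from where it was at the start of the episode below 0.04 m and angle between flask's own z axis and vertical below 0.3 rad); the arm keeps its last pose, push and grip.
It fails at once if the camera or its stand is touched (contact force between any of tall_plate, the arm, the fingers and stand above 0.5 N).
It fails at once if a short plate is pulled or knocked out of place (distance of any of short_plate_a, short_plate_b from where it was at the start of the episode above 0.02 m).
It fails at once if the flask is knocked (distance of flask from where it was at the start of the episode above 0.04 m or angle between flask's own z axis and vertical above 0.3 rad).
It also fails if it takes over 32 s, if anything falls off the work surface, if the arm or the gripper's body presses on something with over 40 N, if the wrist force passes 120 N, or if a joint passes its speed limit or range.

### The arm

A 6-joint arm with a two-finger parallel gripper is mounted at the origin on the work surface. World frame = base frame: x ahead of the robot, y to its left, z up, the work surface at z = 0. Lengths are in mm, angles in rad, forces in N, time in s.
With the tool pointing down it reaches from about 425 to 1125 mm from the base axis. Payload 14.9 kg.
Tool frame: the origin (TCP) lies at the very end of the fingers, on their centre line; the grasp point (between the pads) lies 19 mm behind it; z points along the fingers, y is the line along which they close (so a half turn about z gives the same grasp; the last joint's range is limited). The gripper opens to 91 mm and grips with 3 to 60 N. Pads are 32 mm wide; open, the fingers measure 118 mm over their backs; the gripper's body (76 mm by 178 mm) begins 60 mm behind the grasp point.
Start: joints at [-1.296, 0.379, 1.734, -0, 1.028, -0.033], TCP at [212.069, -667.116, 191.532] pointing down, gripper open.
Joint ranges: [-2.77, 2.77], [-0.74, 2.19], [0, 2.66], [-1.06, 4.2], [0.31, 2.87], [-3.08, 3.08]. Speed limits (rad/s): [1.89, 1.89, 2.39, 3.14, 3.14, 3.14].

### API

Orientations are given as a rotation vector (axis times angle).
In Python, from cell import robot gives the robot as it stands.
- The arm moves only by the tool arm_command, never from a script. Its argument "motion" is a list of rows, each an object with "dp": the shift along the tool's x, y, z in mm, a list of three; "twist": the turn about the tool's z in degrees; "gripper": the closure, from 0 (fully open) to 1 (shut). A call has 1 to 12 rows; each row shifts and turns the commanded pose from where the row before left it, along the tool's axes as they then stand; what a row does not reach is not made up. A row lasts 1/12 s, in which the tool goes at most 41.7 mm and 7.16 degrees, less where a joint would pass 70% of its speed; a pose out of reach is approached as far as the arm can. A call is refused whole if a number of a shift passes 41.7 or a number of a turn 7.16, either way. A call with a gripper value outside its range is refused whole. The fingers move at their own pace and stop on an object; the grip force is fixed at half the most. Time passes only in rows, so rows that do not move let the fingers close. It gives the time, the measured TCP pose, the force, the opening and the grip force at its end, in the units of the state.
- robot.get_obs(): the state, without advancing time (a new reading comes with each control period).
- robot.capture(name): name is "scene" or "top" or "wrist"; returns the picture (384x512x3 uint8, red, green, blue); there is no depth.
- robot.camera_params(name): a dict with "camera_matrix" (3x3 intrinsics, pixels), "dist_coeffs" ([k1, k2, p1, p2, k3] as OpenCV has them; the pictures are not rectified), "R" (3x3) and "t" (3): a world point X has camera coordinates R X + t. Camera axes: x right, y down, z forward; pixel columns grow to the right and rows downward; lengths in mm; the calibration is good to about 2 mm. A picture is of the moment at which its call begins: read the wrist's pose just before it. camera_params takes no time and is no camera call; for the wrist camera it gives the pose at the moment of the call.
- robot.finish_job(): hands the job in; it is judged then, once.
The state is a dict: "time_s": time; "joints": joint angles; "qd": joint speeds; "joint_torque": joint torques, N m; "position": TCP position; "orientation": TCP orientation; "ft_force": force on the tool from outside, world axes, zero at the start; "ft_torque": the same for the moment, N m; "width": finger opening in mm; "finger_force": force on a finger pad.
Only numpy, scipy, OpenCV 4.12 (cv2) and the standard library are available. Lean on these libraries where they do the work, as an engineer would, in place of code of your own. Each camera call takes 0.05 s, during which the arm holds its last target. There are 200 camera calls.

## Working session

There is one attempt and no reset: what is moved stays moved. The work goes in short steps, Python scripts to look and compute and a tool call to move; the robot and the scene stay as the last step left them, time stands still between calls to the robot, and variables do not carry over. Pictures are saved under pics/ and viewed, at most 10 in all, crops included, and the job is handed in when it is done.

Besides the shell and the picture viewer there is one more tool, called as name([rows], argument=value, ...), one row to a line, values as JSON. arm_command: Moves the arm, as the interface text tells. Its arguments: {"type":"object","properties":{"motion":{"type":"array"}},"required":["motion"]}

```bash
mkdir -p pics
python3 - <<'E'
from cell import robot
import cv2,numpy as np
np.set_printoptions(precision=3,suppress=True)
for n in ("scene","top"):
    im=robot.capture(n); cv2.imwrite(f"pics/{n}0.png",cv2.resize(im[:,:,::-1],(796,597),interpolation=cv2.INTER_CUBIC))
    cv2.imwrite(f"pics/{n}_raw.png",im[:,:,::-1])
    p=robot.camera_params(n); print(n,p)
    print(-np.array(p["R"]).T@p["t"])
print(robot.get_obs())
E
```

```text
scene {'camera_matrix': array([[449.781,   0.   , 255.7  ],
       [  0.   , 449.781, 177.466],
       [  0.   ,   0.   ,   1.   ]]), 'dist_coeffs': array([-0.095,  0.   ,  0.   ,  0.   ,  0.   ]), 'R': array([[-0.868,  0.496, -0.01 ],
       [ 0.316,  0.536, -0.783],
       [-0.383, -0.683, -0.622]]), 't': array([ 507.217,   -8.619, 1708.656])}
[1097.93   919.117 1061.425]
top {'camera_matrix': array([[425.043,   0.   , 254.337],
       [  0.   , 425.043, 197.96 ],
       [  0.   ,   0.   ,   1.   ]]), 'dist_coeffs': array([0., 0., 0., 0., 0.]), 'R': array([[-0.012, -1.   , -0.024],
       [-0.982,  0.016, -0.19 ],
       [ 0.19 ,  0.022, -0.982]]), 't': array([ -21.061,  571.413, 1590.685])}
[ 258.153  -64.735 1669.252]
{'time_s': 0.1, 'joints': array([-1.296,  0.379,  1.735,  0.   ,  1.029, -0.033]), 'qd': array([-0.001, -0.001, -0.003,  0.   ,  0.   ,  0.   ]), 'joint_torque': array([  0.   , -76.504, -43.529,   0.065,   0.04 ,  -0.   ]), 'position': array([ 211.977, -666.742,  190.965]), 'orientation': array([-3.103, -0.481,  0.   ]), 'ft_force': array([-0.443,  0.506, -0.098]), 'ft_torque': array([-0.037, -0.037,  0.005]), 'finger_force': 0.0, 'width': 91.15615592065147}
```

View pics/scene0.png

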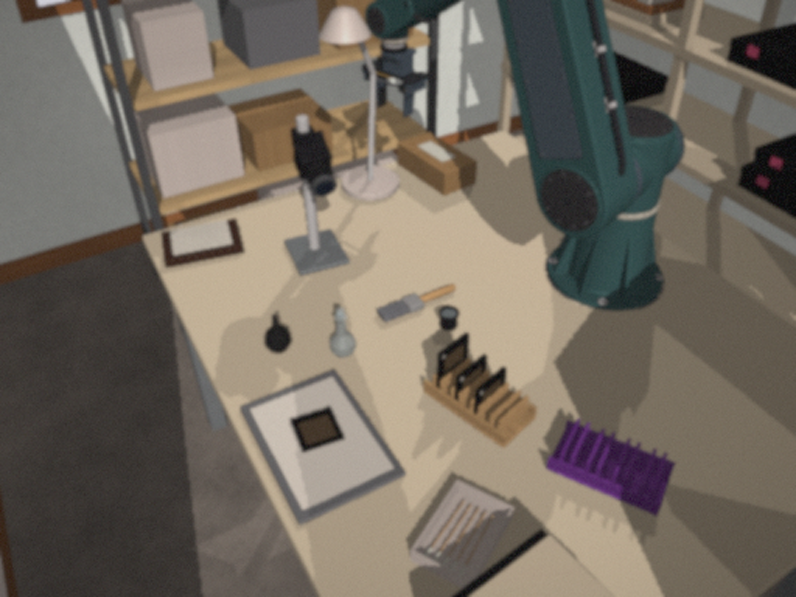

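View pics/top0.png

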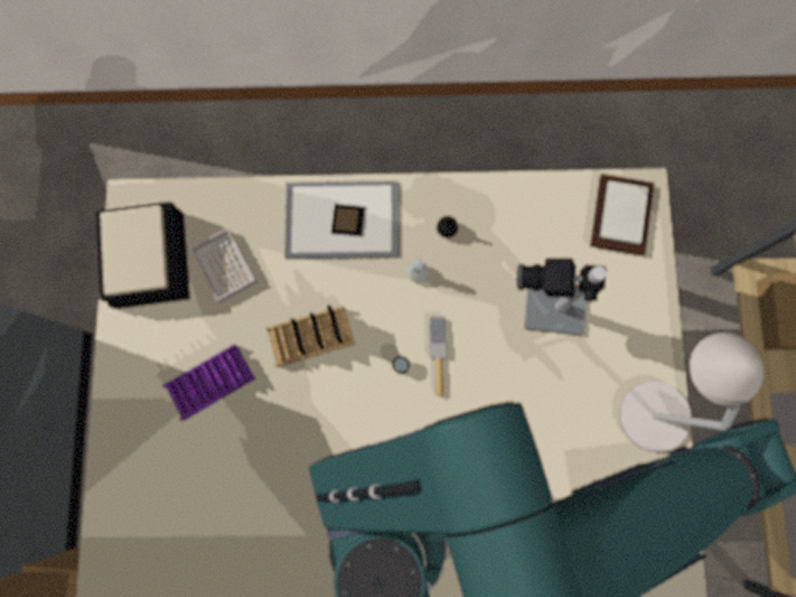

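The wooden rack is at about (480,400) in scene and (310,335) in top; the purple look-alike is at (610,465) and (210,382). The camera is at (313,160) in scene and (550,278) in top, and the clear flask at (342,335) and (418,270). The dark flask at (278,335) is a decoy. The plates in scene are at (453,355), (471,375) and (490,388), and the first looks tallest. The black-framed plate lying on the tray at (318,428) doesn't fit, because it isn't in the rack. I'll enlarge to confirm.

Run:
```python
import cv2,numpy as np
s=cv2.imread("pics/scene_raw.png");t=cv2.imread("pics/top_raw.png")
def c(im,x,y,w,h,k): return cv2.resize(im[y:y+h,x:x+w],None,fx=k,fy=k,interpolation=cv2.INTER_CUBIC)
# scene rack x265..350,y205..290 ; top rack x165..235,y190..240
cv2.imwrite("pics/c1.png",np.hstack([c(s,265,207,80,80,5),c(t,165,180,80,80,5)]))
# camera: scene x175..235,y65..185; top x325..395,y160..220
cv2.imwrite("pics/c2.png",np.hstack([c(s,170,65,80,120,5),c(t,320,125,80,120,5)]))
```

```text
(no output)
```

View pics/c1.png

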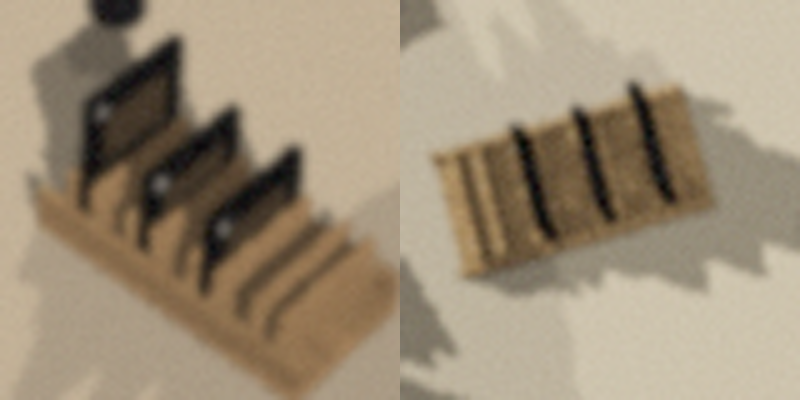

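View pics/c2.png

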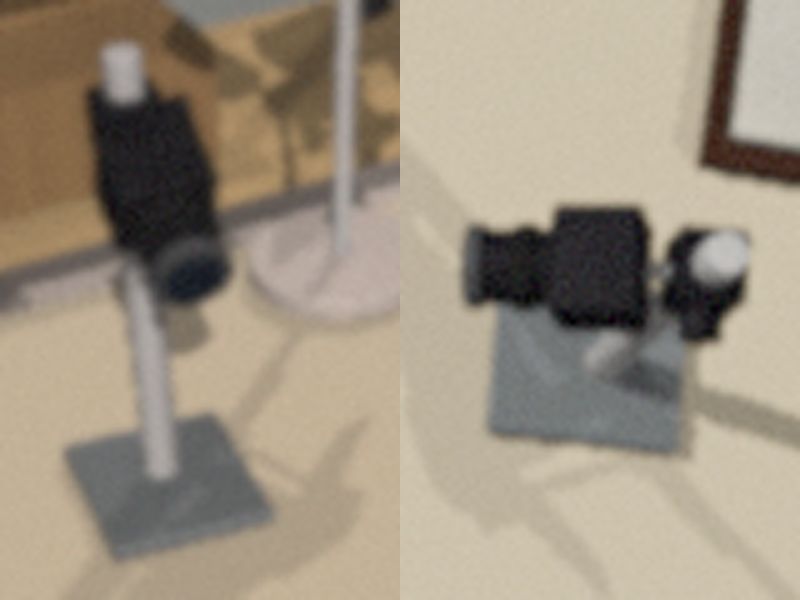

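The crops confirm it: the plate at top left in scene (top corners at crop (90,98) and (180,40)) stands clearly higher than the other two, and it's the rightmost in the top view. The slot at the opposite end is empty. Next I'll fit the poses.

```bash
cat > h.py <<'E'
import numpy as np,cv2
from scipy.optimize import least_squares
from cell import robot
np.set_printoptions(precision=3,suppress=True)
P={n:robot.camera_params(n) for n in("scene","top")}
def proj(n,X):
    p=P[n]; return cv2.projectPoints(np.array([X],float),cv2.Rodrigues(np.array(p["R"]))[0],np.array(p["t"],float),p["camera_matrix"],p["dist_coeffs"])[0][0,0]
def W(q,l): c,s=np.cos(q[2]),np.sin(q[2]); return np.array([q[0]+c*l[0]-s*l[1],q[1]+s*l[0]+c*l[1],l[2]])
def px(o,u): return np.array(o)+(np.array(u)+.5)/5-.5
def fit(obs,q0):
    f=lambda q:np.ravel([proj(n,W(q,l))-u for n,l,u in obs])
    r=least_squares(f,q0,loss="soft_l1",x_scale=[10,10,.1]); print(r.x); print(r.fun.reshape(-1,2) ); return r.x
E
python3 - <<'E'
from h import *
S=(265,207);T=(165,180)
# rack frame: x along plates (away from robot +), plates at y=-72(tall),-24,24
o=[]
for y,h,a,b,c in[(-72,122,(90,100),(180,42),(234,87)),(-24,95,(145,178),(237,110),(178,108)),(24,95,(210,235),(297,150),(117,127))]:
    o+=[("scene",(41,y,h),px(S,a)),("scene",(-41,y,h),px(S,b)),("top",(41,y,h),px(T,c))]
r=fit(o,[550,150,0])
print("tall",W(r,(0,-72,122)), "ends",W(r,(0,103,0)))
S=(170,65);T=(320,125)
# stand
o=[("scene",(85,65,14),px(S,(118,555))),("scene",(-65,65,14),px(S,(65,450))),("scene",(85,-65,14),px(S,(272,517))),("scene",(-65,-65,14),px(S,(215,415)))]
import itertools
o=[]
sc=[px(S,u) for u in((118,553),(67,450),(215,416),(272,517))]
def tab(n,u,z):
    p=P[n]; d=cv2.undistortPoints(np.array([[u]],float),p["camera_matrix"],p["dist_coeffs"])[0,0]
    R=np.array(p["R"]);C=-R.T@p["t"]; v=R.T@np.array([*d,1]); return C+v*(z-C[2])/v[2]
for u in sc: print("base corner",tab("scene",u,14))
for u in((88,432),(283,455)): print("top base",tab("top",px(T,u),14))
print("coltop",tab("scene",px(S,(124,52)),374),tab("top",px(T,(322,255)),374)); print("lens",tab("scene",px(S,(195,275)),270),"foot",tab("scene",px(S,(162,472)),14))
print("lens rim top",tab("top",px(T,(70,265)),297))
print("body back",tab("top",px(T,(245,265)),340))
print("flask scene foot",tab("scene",(342/796*512,350/796*512),0),tab("top",(418/796*512,270/796*512),100))
E
```

```text
[511.13  192.093   0.233]
[[-0.284  0.177]
 [ 0.507 -1.384]
 [-0.634 -0.885]
 [ 0.187 -0.505]
 [ 0.337 -0.635]
 [-0.885 -0.625]
 [-0.618 -3.091]
 [ 0.492 -0.386]
 [-1.043 -1.345]]
tall [527.746 122.037 122.   ] ends [487.36  292.313   0.   ]
base corner [ 649.658 -361.598   14.   ]
base corner [ 631.397 -506.272   14.   ]
base corner [ 507.973 -488.667   14.   ]
base corner [ 528.899 -342.544   14.   ]
top base [ 521.419 -352.924   14.   ]
top base [ 500.846 -503.768   14.   ]
coltop [ 573.782 -441.606  374.   ] [ 573.391 -440.68   374.   ]
lens [ 591.6   -303.713  270.   ] foot [ 577.748 -439.659   14.   ]
lens rim top [ 588.28  -297.242  297.   ]
body back [ 575.968 -401.263  340.   ]
flask scene foot [674.98  -82.864   0.   ] [655.353 -86.43  100.   ]
```

The tall plate's top centre is at about (528,122), rack yaw 0.233. The lens is at about (593,-298) looking at about 82.4°. The flask is at about (660,-85). Next is moving over the rack.

arm_command([
  {"dp":[9,-28.6,-20],"twist":0,"gripper":0.5},
  {"dp":[9,-28.6,-20],"twist":0,"gripper":0.5},
  {"dp":[9,-28.6,-20],"twist":0,"gripper":0.5},
  {"dp":[9,-28.6,-20],"twist":0,"gripper":0.5},
  {"dp":[26.9,-22.6,0],"twist":0,"gripper":0.5},
  {"dp":[26.9,-22.6,0],"twist":0,"gripper":0.5},
  {"dp":[26.9,-22.6,0],"twist":0,"gripper":0.5},
  {"dp":[26.9,-22.6,0],"twist":0,"gripper":0.5},
  {"dp":[26.9,-22.6,0],"twist":0,"gripper":0.5},
  {"dp":[26.9,-22.6,0],"twist":0,"gripper":0.5},
  {"dp":[26.9,-22.6,0],"twist":0,"gripper":0.5},
  {"dp":[26.9,-22.6,0],"twist":0,"gripper":0.5},
])

```text
time_s: 1.1
position: [362.4, -308.0, 271.5]
orientation: [-3.104, -0.481, 0.0]
ft_force: [0.7, 0.0, 0.2]
width: 45.3
finger_force: 0.0
```

arm_command([
  {"dp":[26.9,-22.6,0],"twist":0,"gripper":0.5},
  {"dp":[26.9,-22.6,0],"twist":0,"gripper":0.5},
  {"dp":[23.4,-31.6,0],"twist":0,"gripper":0.5},
  {"dp":[23.4,-31.6,0],"twist":0,"gripper":0.5},
  {"dp":[23.4,-31.6,0],"twist":0,"gripper":0.5},
  {"dp":[23.4,-31.6,0],"twist":0,"gripper":0.5},
  {"dp":[23.4,-31.6,0],"twist":0,"gripper":0.5},
  {"dp":[23.4,-31.6,0],"twist":0,"gripper":0.5},
  {"dp":[23.4,-31.6,0],"twist":0,"gripper":0.5},
  {"dp":[23.4,-31.6,0],"twist":0,"gripper":0.5},
  {"dp":[0,0,0],"twist":4.2,"gripper":0.5},
  {"dp":[0,0,0],"twist":0,"gripper":0.5},
])

```text
time_s: 2.1
position: [501.5, 49.0, 271.2]
orientation: [-3.12, -0.367, 0.001]
ft_force: [0.2, 0.4, -0.5]
width: 45.2
finger_force: 0.0
```

Run:
```python
from h import *
o=robot.get_obs(); print(o["time_s"],o["position"],o["orientation"],o["joints"],o["width"])
p=robot.camera_params("wrist"); im=robot.capture("wrist"); cv2.imwrite("pics/w1.png",cv2.resize(im[:,:,::-1],None,fx=1.5,fy=1.5,interpolation=cv2.INTER_CUBIC))
import pickle; pickle.dump(p,open("w1.pkl","wb")); print(p)
R=np.array(p["R"]); print("cam",-R.T@p["t"])
P["wrist"]=p
r=np.array([511.13,192.09,.233])
for l in((41.5,-72,122),(-41.5,-72,122),(41.5,-24,95),(-41.5,-24,95)): print(proj("wrist",W(r,l))*1.5)
```

```text
2.1 [501.469  49.014 271.202] [-3.12  -0.367  0.001] [ 0.051 -0.034  2.067  0.     1.11   1.388] 45.16946228677984
{'camera_matrix': array([[268.168,   0.   , 250.832],
       [  0.   , 268.168, 192.148],
       [  0.   ,   0.   ,   1.   ]]), 'dist_coeffs': array([-0.06,  0.  ,  0.  ,  0.  ,  0.  ]), 'R': array([[ 0.233, -0.973, -0.   ],
       [-0.937, -0.224,  0.268],
       [-0.261, -0.062, -0.963]]), 't': array([-68.873, 428.711, 601.929])}
cam [574.809  66.74  464.754]
[297.641 166.138]
[302.026 264.895]
[249.76  167.273]
[256.361 258.773]
```

View pics/w1.png

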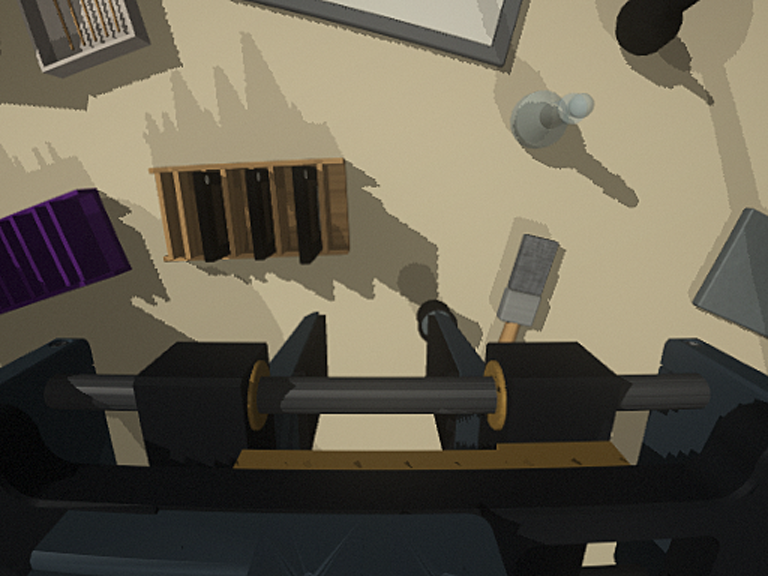

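Run:
```python
import cv2
im=cv2.imread("pics/w1.png"); c=im[150:280,230:360]; c=cv2.convertScaleAbs(c,alpha=2.2,beta=10)
cv2.imwrite("pics/w1c.png",cv2.resize(c,None,fx=4.5,fy=4.5,interpolation=cv2.INTER_CUBIC))
```

```text
(no output)
```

View pics/w1c.png

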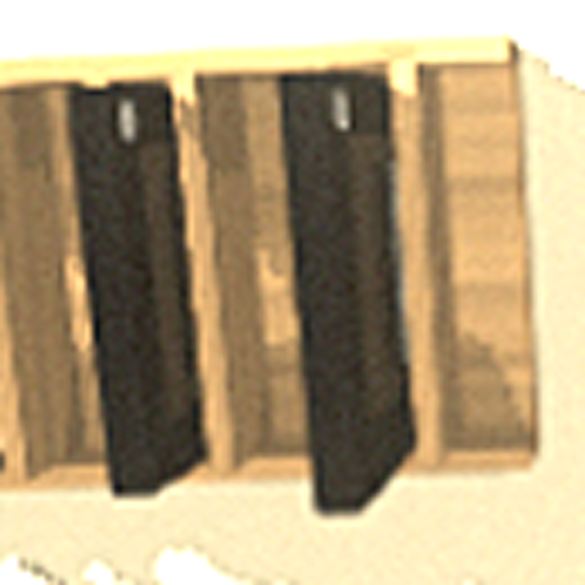

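The tall plate's top edge runs from crop (305,78) at the far end to (339,510) at the near end. That's about 2° more yaw than the first fit.

```bash
cat >> h.py <<'E'
def tab(n,u,z):
    p=P[n]; d=cv2.undistortPoints(np.array([[u]],float),p["camera_matrix"],p["dist_coeffs"])[0,0]
    R=np.array(p["R"]);C=-R.T@p["t"]; v=R.T@np.array([*d,1]); return C+v*(z-C[2])/v[2]
from scipy.spatial.transform import Rotation as Ro
E
python3 - <<'E'
from h import *
import pickle; P["wrist"]=pickle.load(open("w1.pkl","rb"))
f=lambda u,v,z:tab("wrist",((230+u/4.5)/1.5-.17,(150+v/4.5)/1.5-.17),z)
a,b=f(305,80,122),f(339,508,122); print(a,b,np.linalg.norm(a-b),np.arctan2(*(a-b)[1::-1]))
c,d=f(89,88,95),f(133,490,95); print(c,d,np.linalg.norm(c-d),np.arctan2(*(c-d)[1::-1]))
m=(a+b)/2
o=robot.get_obs();R=Ro.from_rotvec(o["orientation"]).as_matrix();print(R)
print("dxy tool",R.T@(m-o["position"]))
fl=lambda u,v,z:tab("wrist",(u/1.5,v/1.5),z)
print("flask",fl(580,105,115),fl(537,120,30))
E
```

```text
[567.028 131.505 122.   ] [489.974 110.231 122.   ] 79.9367828148215 0.26937656420006667
[555.272 178.246  95.   ] [477.068 156.459  95.   ] 81.18226281079663 0.2717025406267584
[[ 0.972  0.235 -0.001]
 [ 0.235 -0.972 -0.   ]
 [-0.001 -0.    -1.   ]]
dxy tool [ 43.869 -64.499 149.101]
flask [671.175 -82.423 115.   ] [669.223 -79.827  30.   ]
```

arm_command([
  {"dp":[0,0,0],"twist":-1.9,"gripper":0.6},
  {"dp":[22.6,-31,0],"twist":0,"gripper":0.6},
  {"dp":[22.6,-31,0],"twist":0,"gripper":0.6},
  {"dp":[0,0,35],"twist":0,"gripper":0.6},
  {"dp":[0,0,35],"twist":0,"gripper":0.6},
  {"dp":[0,0,35],"twist":0,"gripper":0.6},
  {"dp":[0,0,0],"twist":0,"gripper":0.6},
  {"dp":[0,0,0],"twist":0,"gripper":0.6},
])

```text
time_s: 2.82
position: [527.6, 117.9, 165.9]
orientation: [3.113, 0.419, -0.005]
ft_force: [0.7, -0.4, 1.1]
width: 36.9
finger_force: 0.0
```

Run:
```python
from h import *
o=robot.get_obs(); print(o["time_s"],o["position"],o["joints"],o["width"]);R=Ro.from_rotvec(o["orientation"]).as_matrix();print(R, R.T@(np.array([528.5,120.9,96])-o["position"]))
im=robot.capture("wrist"); cv2.imwrite("pics/w2.png",cv2.resize(im[:,:,::-1],None,fx=1.5,fy=1.5,interpolation=cv2.INTER_CUBIC))
```

```text
2.8167 [527.621 117.889 165.901] [ 0.177  0.165  2.069 -0.     0.911  1.48 ] 36.91848194923175
[[ 0.964  0.265 -0.003]
 [ 0.265 -0.964 -0.001]
 [-0.003 -0.    -1.   ]] [ 1.88  -2.654 69.896]
```

View pics/w2.png

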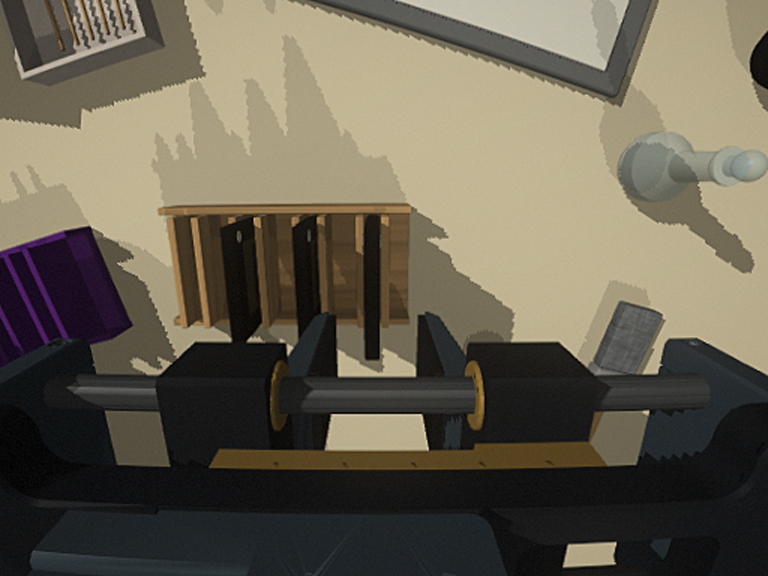

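The fingers straddle the tall plate (centre column about 372 against finger centre 376) and the yaw is aligned. Next: correct, descend, grip, lift.

arm_command([
  {"dp":[1.9,-2.6,0],"twist":0,"gripper":0.6},
  {"dp":[0,0,25],"twist":0,"gripper":0.6},
  {"dp":[0,0,25],"twist":0,"gripper":0.6},
  {"dp":[0,0,15],"twist":0,"gripper":0.6},
  {"dp":[0,0,5],"twist":0,"gripper":0.6},
  {"dp":[0,0,0],"twist":0,"gripper":0.6},
  {"dp":[0,0,0],"twist":0,"gripper":1},
  {"dp":[0,0,0],"twist":0,"gripper":1},
  {"dp":[0,0,0],"twist":0,"gripper":1},
  {"dp":[0,0,0],"twist":0,"gripper":1},
  {"dp":[0,0,0],"twist":0,"gripper":1},
])

```text
time_s: 3.78
position: [530.3, 122.2, 97.3]
orientation: [-3.113, -0.419, -0.002]
ft_force: [-0.8, -0.6, 6.9]
width: 9.1
finger_force: 30.0
```

arm_command([
  {"dp":[0,0,-10],"twist":0,"gripper":1},
  {"dp":[0,0,-15],"twist":0,"gripper":1},
  {"dp":[0,0,-20],"twist":0,"gripper":1},
  {"dp":[0,0,-25],"twist":0,"gripper":1},
  {"dp":[0,0,-30],"twist":0,"gripper":1},
  {"dp":[0,0,-30],"twist":0,"gripper":1},
  {"dp":[0,0,-30],"twist":0,"gripper":1},
  {"dp":[0,0,-20],"twist":0,"gripper":1},
  {"dp":[0,0,0],"twist":0,"gripper":1},
  {"dp":[0,0,0],"twist":0,"gripper":1},
  {"dp":[0,0,0],"twist":0,"gripper":1},
])

```text
time_s: 4.7
position: [529.0, 121.9, 275.6]
orientation: [3.113, 0.419, -0.002]
ft_force: [0.4, 0.2, -1.6]
width: 9.1
finger_force: 30.0
```

Run:
```python
from h import *
o=robot.get_obs(); print(o["time_s"],o["position"],o["joints"],o["width"],o["ft_force"]);
a=robot.capture("scene")[150:320,200:420];b=robot.capture("wrist")
cv2.imwrite("pics/l1.png",np.hstack([cv2.resize(a[:,:,::-1],(400,309)),cv2.resize(b[:,:,::-1],(400,309))]))
```

```text
4.7 [529.024 121.95  275.626] [0.184 0.033 1.992 0.    1.119 1.487] 9.14135877501792 [ 0.443  0.18  -1.572]
```

View pics/l1.png

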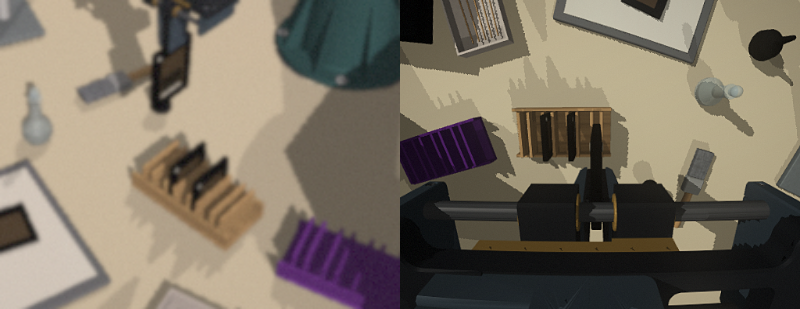

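Lifted: the plate hangs straight and the short plates stay in place. The interface has no tilt axis, so I'll fit the arm's planar kinematics to see whether I can use the reach limits to lean the tool.

Run:
```python
from h import *
q=np.array([[.379,1.734],[-.034,2.067],[.165,2.069],[.033,1.992]]);rz=np.array([[700,191.5],[503.9,271.2],[540.6,165.9],[543.0,275.6]])
def fk(p,a):
    s,c=np.sin,np.cos; q2,t=a[:,0],a.sum(1)
    return np.c_[p[0]+p[1]*s(q2)+p[2]*s(t)+p[3]*c(t), p[4]+p[1]*c(q2)+p[2]*c(t)-p[3]*s(t)]
r=least_squares(lambda p:np.r_[(fk(p,q)-rz).ravel(),(p[0]-150)*.005,p[3]*.005],[150,600,600,0,200],x_scale=100)
print(r.x,r.fun)
p=r.x
# tool-down envelope on inner side
for z in range(100,700,100):
    best=[]
    for q2 in np.arange(-.74,2.19,.01):
        Q=np.c_[np.full(400,q2),np.linspace(0,2.66,400)]; X=fk(p,Q); q5=np.pi-Q.sum(1)
        m=(abs(X[:,1]-z)<6)&(q5>.31)&(q5<2.87)
        best+=[(X[i,0],q2,Q[i,1],q5[i]) for i in np.where(m)[0]]
    best=[b for b in best if b[0]>0]
    print(z,np.array(min(best)),np.array(max(best)))
```

```text
[ -0.742 551.208 606.557  44.123  30.33 ] [-0.008  0.129 -0.143  0.049  0.012 -0.042  0.144 -0.136 -0.754  0.221]
100 [229.526  -0.34    2.66    0.822] [1155.76     1.47     0.013    1.658]
200 [185.707  -0.74    2.647   1.235] [1146.086    1.39     0.       1.752]
300 [219.007  -0.74    2.473   1.408] [1126.634    1.3      0.       1.842]
400 [234.318  -0.74    2.307   1.575] [1098.057    1.21     0.       1.932]
500 [231.967  -0.74    2.127   1.755] [1060.586    1.12     0.       2.022]
600 [212.364  -0.74    1.96    1.922] [1010.745    1.02     0.007    2.115]
```

Tool y is fixed to yaw and dp only, and the needed lean has the tool tip toward azimuth -97.5°. High up at the arm's reach limit on that azimuth is free space, and pushing outward there should trade into a lean. I'll go there.

arm_command([
  {"dp":[-14.2,26.4,-22.6],"twist":0,"gripper":1},
  {"dp":[-14.2,26.4,-22.6],"twist":0,"gripper":1},
  {"dp":[-14.2,26.4,-22.6],"twist":0,"gripper":1},
  {"dp":[-14.2,26.4,-22.6],"twist":0,"gripper":1},
  {"dp":[-14.2,26.4,-22.6],"twist":0,"gripper":1},
  {"dp":[-14.2,26.4,-22.6],"twist":0,"gripper":1},
  {"dp":[-14.2,26.4,-22.6],"twist":0,"gripper":1},
  {"dp":[-14.2,26.4,-22.6],"twist":0,"gripper":1},
  {"dp":[-14.2,26.4,-22.6],"twist":0,"gripper":1},
  {"dp":[-14.2,26.4,-22.6],"twist":0,"gripper":1},
  {"dp":[-14.2,26.4,-22.6],"twist":0,"gripper":1},
  {"dp":[-14.2,26.4,-22.6],"twist":0,"gripper":1},
])

```text
time_s: 5.8
position: [448.5, -229.8, 547.6]
orientation: [-3.112, -0.419, 0.002]
ft_force: [0.1, -0.0, -1.6]
width: 9.2
finger_force: 30.0
```

arm_command([
  {"dp":[-14.2,26.4,-22.6],"twist":0,"gripper":1},
  {"dp":[-14.2,26.4,-22.6],"twist":0,"gripper":1},
  {"dp":[-14.2,26.4,-22.6],"twist":0,"gripper":1},
  {"dp":[-14.2,26.4,-22.6],"twist":0,"gripper":1},
  {"dp":[-14.2,26.4,-22.6],"twist":0,"gripper":1},
  {"dp":[-32.5,2.7,-18.1],"twist":0,"gripper":1},
  {"dp":[-32.5,2.7,-18.1],"twist":0,"gripper":1},
  {"dp":[-32.5,2.7,-18.1],"twist":0,"gripper":1},
  {"dp":[-32.5,2.7,-18.1],"twist":0,"gripper":1},
  {"dp":[-32.5,2.7,-18.1],"twist":0,"gripper":1},
  {"dp":[-32.5,2.7,-18.1],"twist":0,"gripper":1},
  {"dp":[-32.5,2.7,-18.1],"twist":0,"gripper":1},
])

```text
time_s: 6.8
position: [199.9, -453.6, 787.1]
orientation: [-3.112, -0.419, 0.001]
ft_force: [0.3, -0.1, -1.0]
width: 9.1
finger_force: 30.0
```

arm_command([
  {"dp":[-32.5,2.7,-18.1],"twist":0,"gripper":1},
  {"dp":[-32.5,2.7,-18.1],"twist":0,"gripper":1},
  {"dp":[-32.5,2.7,-18.1],"twist":0,"gripper":1},
  {"dp":[-32.5,2.7,-18.1],"twist":0,"gripper":1},
  {"dp":[-32.5,2.7,-18.1],"twist":0,"gripper":1},
  {"dp":[-32.5,2.7,-18.1],"twist":0,"gripper":1},
  {"dp":[-32.5,2.7,-18.1],"twist":0,"gripper":1},
  {"dp":[-32.5,2.7,-18.1],"twist":0,"gripper":1},
  {"dp":[-32.5,2.7,-18.1],"twist":0,"gripper":1},
])

```text
time_s: 7.55
position: [-76.2, -554.7, 950.0]
orientation: [-3.112, -0.419, -0.001]
ft_force: [-0.2, -0.7, -1.0]
width: 8.9
finger_force: 30.0
```

```bash
cat > st.py <<'E'
from h import *
o=robot.get_obs(); R=Ro.from_rotvec(o["orientation"]).as_matrix(); p=o["position"]
z=R[:,2]; print(o["time_s"],p,"r,az",np.hypot(*p[:2]),np.degrees(np.arctan2(p[1],p[0])),"q",o["joints"],o["width"],o["finger_force"])
print("tilt deg",np.degrees(np.arccos(-z[2])),"dir",np.degrees(np.arctan2(z[1],z[0])));print(R)
E
python3 st.py
```

```text
7.55 [ -76.222 -554.669  949.995] r,az 559.882187919692 -97.824547311634 q [-1.749  0.161  0.664  0.     2.318 -0.446] 8.857723384658579 30.000111758708954
tilt deg 0.09973454897381401 dir 78.5341538061732
[[ 0.964  0.264  0.   ]
 [ 0.264 -0.964  0.002]
 [ 0.001 -0.002 -1.   ]]
```

arm_command([
  {"dp":[-9.8,23,-25],"twist":0,"gripper":1},
  {"dp":[-9.8,23,-25],"twist":0,"gripper":1},
  {"dp":[-9.8,23,-20],"twist":0,"gripper":1},
  {"dp":[-9.8,23,-10],"twist":0,"gripper":1},
  {"dp":[-9.8,23,-10],"twist":0,"gripper":1},
])

```text
time_s: 7.97
position: [-84.8, -627.0, 994.8]
orientation: [3.11, 0.418, -0.001]
ft_force: [3.7, 29.5, 9.0]
width: 9.3
finger_force: 30.0
```

```bash
python3 st.py
```

```text
7.9667 [ -84.774 -627.049  994.756] r,az 632.7536165347655 -97.6994126073969 q [-1.742  0.542  0.     0.001  2.595 -0.438] 9.338386471346155 30.0267094373703
tilt deg 0.22878195420328173 dir -95.45416360087329
[[ 0.964  0.264 -0.   ]
 [ 0.264 -0.964 -0.004]
 [-0.001  0.004 -1.   ]]
```

arm_command([
  {"dp":[-9.8,23,-20],"twist":0,"gripper":1},
  {"dp":[-9.8,23,-20],"twist":0,"gripper":1},
  {"dp":[-9.8,23,-20],"twist":0,"gripper":1},
])

```text
time_s: 8.22
position: [-88.3, -654.2, 985.1]
orientation: [3.069, 0.413, -0.019]
ft_force: [0.6, 1.4, -0.3]
width: 9.1
finger_force: 30.0
```

```bash
python3 st.py
```

```text
8.2167 [ -88.332 -654.179  985.145] r,az 660.1153776354375 -97.68994846211686 q [-1.741  0.557  0.001  0.003  2.537 -0.436] 9.104521435064747 29.998436272144318
tilt deg 2.6759174823767182 dir -97.7799889944946
[[ 0.964  0.265 -0.006]
 [ 0.264 -0.963 -0.046]
 [-0.018  0.043 -0.999]]
```

Pushing past the limit leans the tool in exactly the right direction (2.7° toward -97.8°). I'll continue in controlled steps.

arm_command([
  {"dp":[-9.4,22,-32],"twist":0,"gripper":1},
  {"dp":[-9.4,22,-32],"twist":0,"gripper":1},
  {"dp":[-9.4,22,-32],"twist":0,"gripper":1},
  {"dp":[-9.4,22,-32],"twist":0,"gripper":1},
  {"dp":[-9.4,22,-32],"twist":0,"gripper":1},
])

```text
time_s: 8.63
position: [-89.2, -659.4, 999.5]
orientation: [2.99, 0.403, -0.052]
ft_force: [0.7, -0.7, -1.2]
width: 9.1
finger_force: 30.0
```

```bash
python3 st.py
```

```text
8.6333 [ -89.226 -659.44   999.482] r,az 665.4494471363317 -97.70568138445746 q [-1.742  0.538  0.001  0.008  2.474 -0.433] 9.071389977281509 29.999143481254578
tilt deg 7.388046411230257 dir -97.73657434649841
[[ 0.964  0.266 -0.017]
 [ 0.261 -0.957 -0.127]
 [-0.05   0.118 -0.992]]
```

Lean grows by about 0.95° per row with little travel. It needs about 12.6° more, so 13 rows.

arm_command([
  {"dp":[-9.4,22,-32],"twist":0,"gripper":1},
  {"dp":[-9.4,22,-32],"twist":0,"gripper":1},
  {"dp":[-9.4,22,-32],"twist":0,"gripper":1},
  {"dp":[-9.4,22,-32],"twist":0,"gripper":1},
  {"dp":[-9.4,22,-32],"twist":0,"gripper":1},
  {"dp":[-9.4,22,-32],"twist":0,"gripper":1},
  {"dp":[-9.4,22,-32],"twist":0,"gripper":1},
  {"dp":[-9.4,22,-32],"twist":0,"gripper":1},
  {"dp":[-9.4,22,-32],"twist":0,"gripper":1},
])

```text
time_s: 9.38
position: [-88.3, -650.1, 1041.5]
orientation: [2.84, 0.382, -0.109]
ft_force: [0.2, 0.8, -1.6]
width: 9.0
finger_force: 30.0
```

```bash
python3 st.py
```

```text
9.3833 [ -88.296 -650.089 1041.46 ] r,az 656.0577765755573 -97.73465207321765 q [-1.746  0.483  0.002  0.017  2.372 -0.43 ] 9.040347532898583 30.001050531864166
tilt deg 16.301267990695067 dir -97.70762036264826
[[ 0.962  0.269 -0.038]
 [ 0.249 -0.928 -0.278]
 [-0.11   0.258 -0.96 ]]
```

arm_command([
  {"dp":[-9.4,22,-32],"twist":0,"gripper":1},
  {"dp":[-9.4,22,-32],"twist":0,"gripper":1},
  {"dp":[-9.4,22,-32],"twist":0,"gripper":1},
  {"dp":[-9.4,22,-32],"twist":0,"gripper":1},
  {"dp":[5,-11,15],"twist":0,"gripper":1},
  {"dp":[9,-20,30],"twist":0,"gripper":1},
  {"dp":[9,-20,30],"twist":5.8,"gripper":1},
  {"dp":[0,0,0],"twist":5.8,"gripper":1},
  {"dp":[0,0,0],"twist":5.8,"gripper":1},
  {"dp":[0,0,0],"twist":5.7,"gripper":1},
  {"dp":[0,0,0],"twist":0,"gripper":1},
])

```text
time_s: 10.3
position: [-84.9, -627.9, 1033.4]
orientation: [2.782, -0.129, -0.044]
ft_force: [-0.2, -0.4, -1.5]
width: 9.1
finger_force: 30.0
```

```bash
python3 st.py
```

```text
10.3 [ -84.911 -627.922 1033.384] r,az 633.6372755229086 -97.70110632035568 q [-1.749  0.237  0.421  0.018  2.127 -0.073] 9.117868598675164 30.005541443824768
tilt deg 20.48614427543724 dir -97.6727588814888
[[ 0.995 -0.084 -0.047]
 [-0.095 -0.933 -0.347]
 [-0.015  0.35  -0.937]]
```

arm_command([
  {"dp":[0,0,0],"twist":2.4,"gripper":1},
  {"dp":[28.9,-23.7,6.7],"twist":0,"gripper":1},
  {"dp":[28.9,-23.7,6.7],"twist":0,"gripper":1},
  {"dp":[28.9,-23.7,6.7],"twist":0,"gripper":1},
  {"dp":[28.9,-23.7,6.7],"twist":0,"gripper":1},
  {"dp":[28.9,-23.7,6.7],"twist":0,"gripper":1},
  {"dp":[28.9,-23.7,6.7],"twist":0,"gripper":1},
  {"dp":[28.9,-23.7,6.7],"twist":0,"gripper":1},
  {"dp":[28.9,-23.7,6.7],"twist":0,"gripper":1},
  {"dp":[28.9,-23.7,6.7],"twist":0,"gripper":1},
  {"dp":[28.9,-23.7,6.7],"twist":0,"gripper":1},
  {"dp":[28.9,-23.7,6.7],"twist":0,"gripper":1},
])

```text
time_s: 11.3
position: [259.4, -451.7, 872.0]
orientation: [2.779, -0.175, -0.034]
ft_force: [-0.6, -0.4, -0.7]
width: 9.0
finger_force: 30.0
```

```bash
python3 st.py
```

```text
11.3 [ 259.38  -451.663  872.048] r,az 520.8427596375792 -60.132156387485885 q [-0.962 -0.166  1.181 -0.248  1.849  0.633] 9.031428667308342 30.00030219554901
tilt deg 20.48116995594333 dir -97.52514319016116
[[ 0.992 -0.117 -0.046]
 [-0.126 -0.929 -0.347]
 [-0.002  0.35  -0.937]]
```

arm_command([
  {"dp":[28.9,-23.7,6.7],"twist":0,"gripper":1},
  {"dp":[28.9,-23.7,6.7],"twist":0,"gripper":1},
  {"dp":[28.9,-23.7,6.7],"twist":0,"gripper":1},
  {"dp":[28.9,-23.7,6.7],"twist":0,"gripper":1},
  {"dp":[28.9,-23.7,6.7],"twist":0,"gripper":1},
  {"dp":[10.9,-31.4,15],"twist":0,"gripper":1},
  {"dp":[10.9,-31.4,15],"twist":0,"gripper":1},
  {"dp":[10.9,-31.4,15],"twist":0,"gripper":1},
  {"dp":[10.9,-31.4,15],"twist":0,"gripper":1},
  {"dp":[10.9,-31.4,15],"twist":0,"gripper":1},
  {"dp":[10.9,-31.4,15],"twist":0,"gripper":1},
  {"dp":[10.9,-31.4,15],"twist":0,"gripper":1},
])

```text
time_s: 12.3
position: [512.1, -213.8, 623.2]
orientation: [2.78, -0.175, -0.034]
ft_force: [0.1, -0.4, -1.2]
width: 9.5
finger_force: 30.0
```

arm_command([
  {"dp":[10.9,-31.4,15],"twist":0,"gripper":1},
  {"dp":[10.9,-31.4,15],"twist":0,"gripper":1},
  {"dp":[10.9,-31.4,15],"twist":0,"gripper":1},
  {"dp":[10.9,-31.4,15],"twist":0,"gripper":1},
  {"dp":[10.9,-31.4,15],"twist":0,"gripper":1},
  {"dp":[10.9,-31.4,15],"twist":0,"gripper":1},
  {"dp":[0,0,0],"twist":0,"gripper":1},
  {"dp":[0,0,0],"twist":0,"gripper":1},
])

```text
time_s: 12.97
position: [595.3, -78.7, 472.4]
orientation: [2.78, -0.173, -0.038]
ft_force: [0.2, -0.4, -1.4]
width: 9.2
finger_force: 30.0
```

```bash
python3 st.py
python3 - <<'E'
from h import *
o=robot.get_obs(); R=Ro.from_rotvec(o["orientation"]).as_matrix()
for t in((613,-80,300),(613,-148,247)): print(R.T@(np.array(t)-o["position"]))
p=robot.camera_params("wrist"); print(proj.__name__); P["wrist"]=p
for X in((593,-298,270),(575,-440,374)): print(proj("wrist",X), (np.array(p["R"])@X+p["t"])[2])
E
```

```text
12.9667 [595.253 -78.686 472.436] r,az 600.4310395612977 -7.530231447219378 q [-0.002  0.03   1.677 -0.354  1.49   1.732] 9.169479985628994 30.000961124897003
tilt deg 20.426120704798482 dir -97.93657469399515
[[ 0.992 -0.115 -0.048]
 [-0.125 -0.93  -0.346]
 [-0.005  0.349 -0.937]]
[ 18.62  -61.001 161.192]
[ 27.379 -16.256 234.364]
proj
[328.867 148.03 ] 455.6807878978379
[442.77  152.949] 410.0921499324716
```

arm_command([
  {"dp":[3.7,-12.2,32.2],"twist":0,"gripper":1},
  {"dp":[3.7,-12.2,32.2],"twist":0,"gripper":1},
  {"dp":[3.7,-12.2,32.2],"twist":0,"gripper":1},
  {"dp":[3.7,-12.2,32.2],"twist":0,"gripper":1},
  {"dp":[3.7,-12.2,32.2],"twist":0,"gripper":1},
  {"dp":[2.9,15,24.4],"twist":0,"gripper":1},
  {"dp":[2.9,15,24.4],"twist":0,"gripper":1},
  {"dp":[2.9,15,24.4],"twist":0,"gripper":1},
  {"dp":[0,0,0],"twist":0,"gripper":1},
  {"dp":[0,0,0],"twist":0,"gripper":1},
])

```text
time_s: 13.8
position: [613.0, -150.9, 249.5]
orientation: [2.78, -0.181, -0.035]
ft_force: [0.1, 1.1, -1.1]
width: 9.0
finger_force: 30.0
```

```bash
python3 st.py
python3 - <<'E'
from h import *
import pickle
o=robot.get_obs(); R=Ro.from_rotvec(o["orientation"]).as_matrix()
p=robot.camera_params("wrist"); pickle.dump(p,open("w3.pkl","wb")); w=robot.capture("wrist"); s=robot.capture("scene"); t=robot.capture("top")
k=lambda im,x,y,a,b,f:cv2.resize(im[y:y+b,x:x+a,::-1],None,fx=f,fy=f,interpolation=cv2.INTER_CUBIC)
cv2.imwrite("pics/f1.png",np.hstack([k(w,240,60,200,290,2),k(s,160,60,100,145,4)]))
d=np.array([.124,.9315,-.342]);L=np.array([593,-298,270]); c=o["position"]+30*R[:,2]
print("centre",c,"along",(c-L)@d,"perp",(c-L)-(c-L)@d*d)
for l in((-41.5,55),(41.5,55),(41.5,-55),(-41.5,-55)): print((proj("scene",c+l[0]*R[:,0]-l[1]*R[:,2])-[160,60])*4+400*np.array([1,0]))
print((proj("scene",L)-[160,60])*4+[400,0])
P["wrist"]=p; print((proj("wrist",L)-[240,60])*2)
E
```

```text
13.8 [ 613.011 -150.856  249.459] r,az 631.3003956767186 -13.825208766897765 q [-0.117  0.224  1.86  -0.403  1.098  1.777] 9.003653364264558 30.006618797779083
tilt deg 20.41934494359773 dir -97.72286694402689
[[ 0.991 -0.122 -0.047]
 [-0.13  -0.929 -0.346]
 [-0.002  0.349 -0.937]]
centre [ 611.605 -161.228  221.344] along 146.35054857135083 perp [0.457 0.447 1.396]
[705.442 323.689]
[604.767 347.465]
[599.526 426.254]
[694.135 402.697]
[595.754 241.857]
[343.299 292.401]
```

View pics/f1.png

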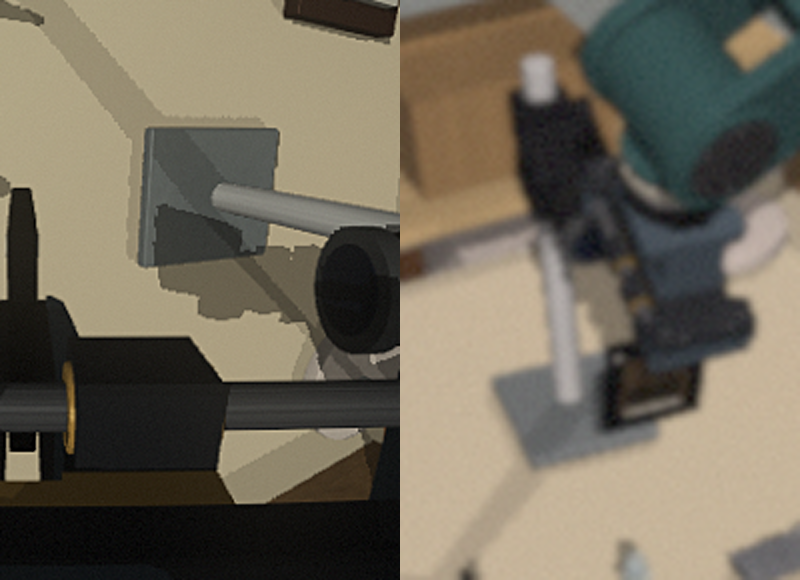

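The plate is level, square-on in front of the lens, and matches its predicted corners. In the wrist view the lens sits at about crop (352,290) against a predicted (343,292), a few mm off and well inside tolerance. Time to hand it in.

```bash
python3 -c "
from cell import robot
print(robot.finish_job())"
```

```text
the job is handed in; nothing more can be done
None
```

I handed the job in with the tall plate held still in the gripper, about 146–150 mm in front of the lens by my estimate, leaned about 20.4° and level; the hand-in returned no verdict, so I can't confirm it passed.

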